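# Slide the weighted therapy crate home into its dock

## Robot

A 6-joint arm with a two-finger parallel gripper is mounted at the origin on the work surface. World frame = base frame: x ahead of the robot, y to its left, z up, the work surface at z = 0. Lengths are in mm, angles in rad, forces in N, time in s.
With the tool pointing down it reaches from about 275 to 750 mm from the base axis. Payload 10.2 kg.
Tool frame: the origin (TCP) lies at the very end of the fingers, on their centre line; the grasp point (between the pads) lies behind it (ctrl.grasp_offset is the z of the grasp point in the tool frame, in mm); z points along the fingers, y is the direction in which the jaws open and shut (so a half turn about z gives the same grasp; the last joint's range is limited). The gripper opens to 85 mm and grips with 20 to 120 N. Pads are 22 mm wide; open, the fingers measure 114 mm over their backs; the gripper's body (76 mm by 85 mm) begins 54 mm behind the grasp point. The pads swing forward as they close: fully open they stand 13 mm farther back than shut.
Start: joints at [0.946, 0.313, 1.498, -0, 1.331, -0.223], TCP at [205.328, 483.189, 231.294] pointing down, gripper open.
Joint ranges: [-2.94, 2.94], [-0.97, 2.17], [0.19, 2.56], [-1.23, 4.37], [0.02, 3.11], [-2.88, 2.88]. Speed limits (rad/s): [2.39, 2.39, 3.01, 3.14, 3.14, 3.14].

## Interface

Orientations are given as a unit quaternion [w, x, y, z].
In Python, from rig import ctrl, capture, job gives the robot as it stands. The module is installed in compiled form; this text tells all that it offers.
- The arm moves only by the tool move_arm, never from a script. Its argument "series" is a list of rows, each a list of 7 numbers: the turn, a rotation vector about the tool's x, y, z in rad, then the shift along the tool's x, y, z in cm, then the opening, from 0 (shut) to 1 (fully open). A call has 1 to 5 rows; each row is the pose to reach, as a shift and turn from the pose measured when the call began, along the tool's axes at that moment; what a row does not reach only later rows make up. A row lasts 1/12 s, in which the tool goes at most 41.7 mm and 7.16 degrees, less where a joint would pass 70% of its speed; a pose out of reach is approached as far as the arm can. A call with a gripper value outside its range is refused whole. The fingers move at their own pace and stop on an object; "grip_force" is the grip in N (left out, the last holds). Time passes only in rows, so rows that repeat a pose let the fingers close. It gives the time, the measured TCP pose, the force and the opening at its end, in the units of the state.
- ctrl.sense(): the state, without advancing time (a new reading comes with each control period).
- capture(name): name is "scene" or "top" or "wrist"; returns a dict with "frame" (480x640x3 uint8, red, green, blue), "mtx" (3x3 intrinsics, pixels), "R" (3x3) and "t" (3): a world point X has camera coordinates R X + t. Camera axes: x right, y down, z forward; pixel columns grow to the right and rows downward; lengths in mm; the calibration is good to about 2 mm. A picture is of the moment at which its call begins. There is no depth.
- job.finish_job(): hands the job in, once; it reports no verdict.
The state is a dict: "time_s": time; "joints": joint angles; "dq": joint speeds; "tau": joint torques, N m; "eef_pos": TCP position; "ee_rot": TCP orientation; "force": force on the tool from outside, world axes, zero at the start; "wrist_torque": the same for the moment, N m; "grip_width": opening from 0.0 (shut) to 1.0 (fully open).
Only numpy, scipy, OpenCV 4.12 (cv2) and the standard library are available. Lean on these libraries where they do the work, as an engineer would, in place of code of your own. Each camera call takes 0.05 s, during which the arm holds its last target.

## Task

Park the tall weighted push crate: push it low down, near its base, so that it slides upright along the table without tipping or rocking, into its wooden dock until it stands squarely and fully home against the stop bar at the back. Only push it with the fingers: do not grip, drag by its top or handles, or lift it, and leave the pegs, tub, spray bottle and mug around it where they stand.

Things in the scene. Friction and masses are not known exactly. Their poses are not given: they have to be found in the camera images.
- crate: Loose open-topped plywood push crate, steel weights inside, 1.2-1.8 kg: 100 mm along x, 160 along y, 190 high, flat upright slick faces (friction 0.3), red band on its lowest 41 mm. Black dowel grips on both y sides, 150 mm up. Origin: centre of underside; z up; push the -x face, the +x face meets the stop bar. Grippy sole, friction 0.65-1.05: slides at up to 25 N; pushed above 55 mm it may tip.
- dock: Dock fixed to the table: brown stop bar 216 mm long, 30 high, rails 22 high, blue bay between. Origin: on the table, middle of the bar's near face; +x points away from the robot, the way the crate goes in; y along the bar. Rails' inner faces at y = +-90 mm for x = -50..0 mm, then flared out 0.5 rad to x = -86. Parked: crate origin at x = -50, y = 0 (10 mm play), axes along the dock's.
- red_peg_a: Loose red peg standing to one side of the dock or of the crate's lane, diameter 32 mm, 100 mm high. Bystander. Origin: centre of its underside.
- red_peg_b: Loose red peg standing to one side of the dock or of the crate's lane, diameter 32 mm, 100 mm high. Bystander. Origin: centre of its underside.
- white_peg: Loose white peg standing to one side of the dock or of the crate's lane, diameter 26 mm, 80 mm high. Bystander. Origin: centre of its underside.
- tub: White tub with a green lid, diameter 70 mm, 70 mm high. Bystander. Origin: centre of its underside.
- spray: Clear bottle with a blue cap, diameter 60 mm, 170 mm high. Bystander. Origin: centre of its underside.
- cup: White mug, diameter 76 mm, 90 mm high. Bystander. Origin: centre of its underside.

How it is judged:
By the outcome, as a careful person would: the job done as asked, in the order asked, and still so for the second after the job is handed in, with the robot touching nothing.
It also fails if it takes over 42 s, if anything falls off the work surface, if the arm or the gripper's body presses on something with over 40 N, if the wrist force passes 120 N, or if a joint passes its speed limit or range.

## Working session

There is one attempt and no reset: what is moved stays moved. The work goes in short steps, Python scripts to look and compute and a tool call to move; the robot and the scene stay as the last step left them, time stands still between calls to the robot, and variables do not carry over. Pictures are saved under pics/ and viewed, and the job is handed in when it is done.

Besides the shell and the picture viewer there is one more tool, called by a JSON object that holds its "name" and its "arguments". move_arm: Moves the arm, as the interface text tells. Its arguments: {"type":"object","properties":{"series":{"type":"array","items":{"type":"array","items":{"type":"number"}}},"grip_force":{"type":"number"}},"required":["series"]}

```bash
mkdir -p pics
python3 - <<'E'
from rig import ctrl, capture, job
import cv2,pickle
for n in("scene","top"):
    c=capture(n); cv2.imwrite(f"pics/{n}0.png",c["frame"][:,:,::-1]); pickle.dump(c,open(f"{n}0.pkl","wb"))
    print(n,c["mtx"],c["R"],c["t"])
print(ctrl.sense(), ctrl.grasp_offset)
E
```

```text
scene [[455.5594605    0.         326.11748699]
 [  0.         455.5594605  237.70518242]
 [  0.           0.           1.        ]] [[ 0.66649183  0.74550751  0.00268189]
 [ 0.58528862 -0.52101944 -0.62126965]
 [-0.46176388  0.41564082 -0.78359226]] [-278.39148245 -331.42933111 1389.70578522]
top [[529.47699682   0.         324.49252804]
 [  0.         529.47699682 243.80410624]
 [  0.           0.           1.        ]] [[ 0.04448608 -0.99900447  0.00332507]
 [-0.97564219 -0.04416094 -0.214877  ]
 [ 0.21480992  0.00631495 -0.97663546]] [ -96.23387756  535.04215458 1204.83314561]
{'time_s': 0.1, 'joints': array([ 9.45596119e-01,  3.13404695e-01,  1.49830659e+00,  2.14769207e-05,
        1.33097965e+00, -2.23368851e-01]), 'dq': array([ 0.00201194, -0.00383111, -0.0016354 , -0.00070905,  0.00117278,
       -0.00037057]), 'tau': array([ 2.96974104e-03, -4.12899470e+01, -2.60142195e+01, -1.49032244e-04,
        3.08843577e-03,  5.01911217e-06]), 'eef_pos': array([205.19934398, 483.01706641, 230.80737114]), 'ee_rot': array([-2.35570187e-04,  1.99569148e-01,  9.79883592e-01, -4.96159137e-04]), 'force': array([-0.66589003,  0.74204193, -0.23099368]), 'wrist_torque': array([-0.00468436, -0.01141848, -0.01529421]), 'grip_width': 1.0007055671278817} -18.700000000000003
```

View pics/scene0.png

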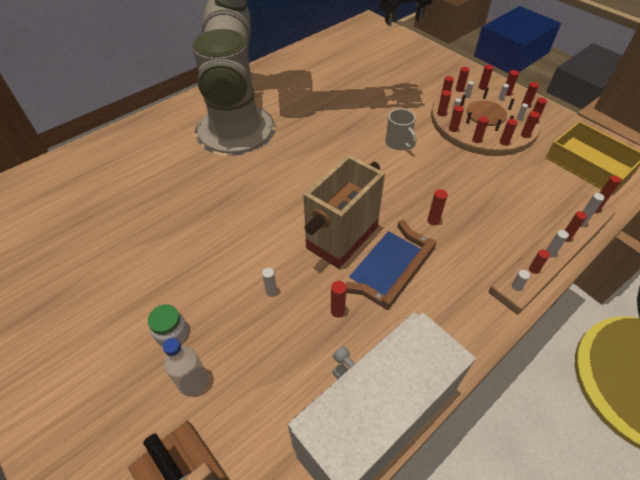

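View pics/top0.png

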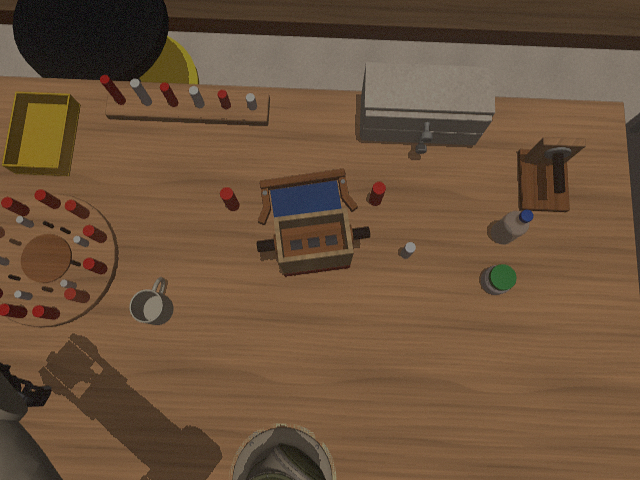

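Run:
```python
import cv2
a=cv2.imread("pics/top0.png")[150:300,210:410]; cv2.imwrite("pics/topc.png",cv2.resize(a,None,fx=4,fy=4,interpolation=3))
a=cv2.imread("pics/scene0.png")[150:310,290:450]; cv2.imwrite("pics/scc.png",cv2.resize(a,None,fx=3.75,fy=3.75,interpolation=3))
```

```text
(no output)
```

View pics/topc.png

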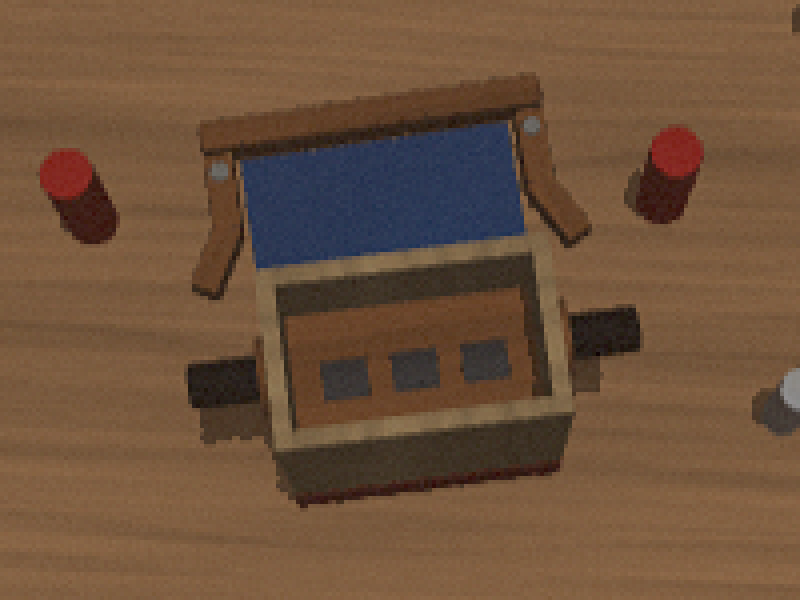

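View pics/scc.png

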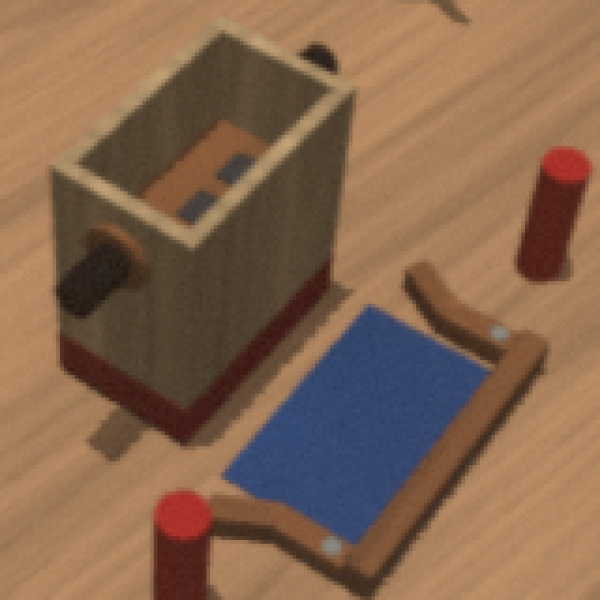

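```bash
cat > fit.py <<'E'
import numpy as np,cv2
from scipy.optimize import least_squares
def proj(c,X):
    r,_=cv2.Rodrigues(np.asarray(c["R"])); return cv2.projectPoints(np.asarray(X,float).reshape(-1,1,3),r,np.asarray(c["t"],float),np.asarray(c["mtx"]),None)[0].reshape(-1,2)
def W(p,L):
    L=np.atleast_2d(np.asarray(L,float)); c,s=np.cos(p[2]),np.sin(p[2])
    return np.c_[p[0]+c*L[:,0]-s*L[:,1],p[1]+s*L[:,0]+c*L[:,1],L[:,2]]
def fit(obs,p0):  # obs: list of (cam, local, px)
    f=lambda p: np.concatenate([(proj(c,W(p,L))-np.asarray(px)).ravel() for c,L,px in obs])
    r=least_squares(f,p0,loss='soft_l1'); return r.x, r.fun.reshape(-1,2)
box=lambda x0,x1,y0,y1,z0,z1:[(x,y,z) for z in(z0,z1) for x,y in((x0,y0),(x0,y1),(x1,y1),(x1,y0))]
CR=box(-50,50,-80,80,0,190)
RI=[(-86,90+36*np.tan(.5),22),(-50,90,22),(0,90,22)]
def draw(im,c,p,L,edges,col,s,o):
    q=(proj(c,W(p,L))-o)*s
    for a,b in edges: cv2.line(im,tuple(int(v) for v in q[a]),tuple(int(v) for v in q[b]),col,1,cv2.LINE_AA)
BE=[(0,1),(1,2),(2,3),(3,0),(4,5),(5,6),(6,7),(7,4),(0,4),(1,5),(2,6),(3,7)]
def over(c,pc,pd,fn,o,sz,s):
    im=np.ascontiguousarray(c["frame"][:,:,::-1])[o[1]:o[1]+sz[1],o[0]:o[0]+sz[0]]
    im=cv2.resize(im,None,fx=s,fy=s,interpolation=cv2.INTER_CUBIC); o=np.array(o)-.5+.5/s
    if pc is not None: draw(im,c,pc,CR,BE,(0,255,255),s,o)
    if pd is not None:
        for sg in(1,-1): draw(im,c,pd,np.array(RI)*[1,sg,1],[(0,1),(1,2)],(0,255,0),s,o)
        draw(im,c,pd,[(0,-108,30),(0,108,30),(0,108,0),(0,-108,0)],[(0,1),(2,3),(1,2),(0,3)],(255,255,0),s,o)
    cv2.imwrite(fn,im)
E
cat > f0.py <<'E'
from fit import *; import pickle
T=pickle.load(open("top0.pkl","rb"));S=pickle.load(open("scene0.pkl","rb"))
t=lambda l:np.array(l)/4+[210,150]-.4; s=lambda l:np.array(l)/3.75+[290,150]-.4
pc,r=fit([(T,[(50,80,190),(50,-80,190),(-50,80,190),(-50,-80,190),(-50,80,0),(-50,-80,0)],t([(258,270),(545,238),(275,448),(573,410),(300,507),(558,470)])),
 (S,[(-50,-80,190),(50,-80,190),(50,80,190),(-50,80,190),(-50,-80,0),(50,-80,0),(50,80,0)],s([(52,170),(192,247),(355,92),(222,25),(62,370),(185,443),(330,285)]))],[480,0,0])
print(pc,r.round(1).tolist())
# dock: bar near-face top ends, rail tips
pd,r=fit([(T,[(0,108,0),(0,-108,0)],t([(206,155),(541,108)])),(S,[(0,108,30),(0,-108,30)],s([(516,332),(346,560)]))],[600,0,0])
print(pd,r.round(1).tolist())
over(T,pc,pd,"pics/ot0.png",(220,150),(170,130),4.5)
over(S,pc,pd,"pics/os0.png",(290,150),(160,160),3.75)
print(W([0,0,-pd[2]],[pc[0]-pd[0],pc[1]-pd[1],0]),pc[2]-pd[2])
E
python3 f0.py
```

```text
[ 5.28943243e+02 -4.64059752e+01  1.76812401e-01] [[-1.4, -0.2], [0.4, -1.6], [-0.4, 0.6], [-0.0, 0.4], [-0.3, -0.2], [-0.5, 0.6], [-0.5, -0.4], [0.2, 1.3], [0.7, -0.7], [-0.7, -1.8], [-0.3, 0.7], [-0.2, 2.3], [-0.5, 3.1]]
[ 7.06249257e+02 -1.01624104e+01  2.01824110e-01] [[0.2, 1.8], [-0.1, 1.0], [3.1, -0.1], [0.1, 2.1]]
[[-1.80972422e+02  3.42741979e-02  0.00000000e+00]] -0.02501170901976768
```

View pics/ot0.png

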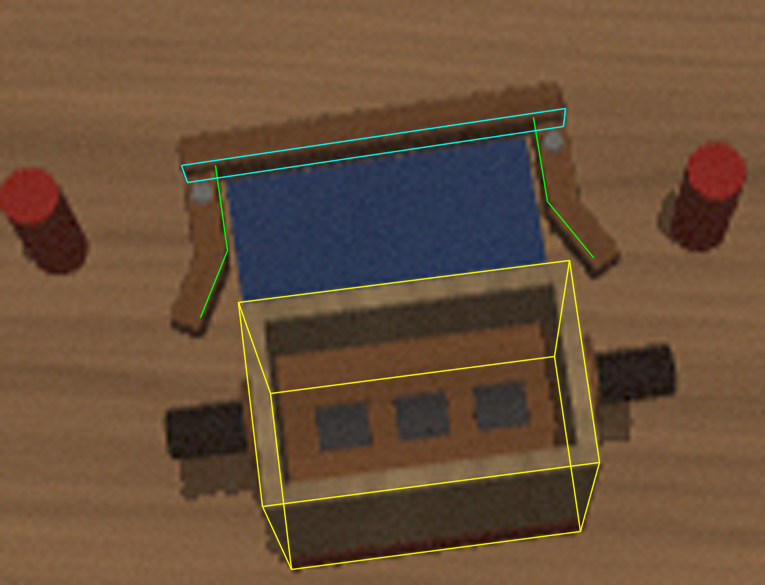

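View pics/os0.png

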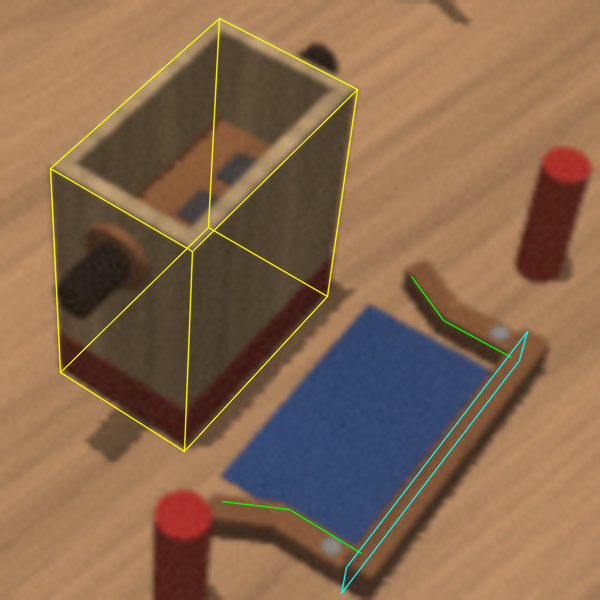

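Run:
```python
import cv2
a=cv2.imread("pics/top0.png")[162:226,254:362]; a=cv2.convertScaleAbs(a,alpha=1.8); cv2.imwrite("pics/td.png",cv2.resize(a,None,fx=7,fy=7,interpolation=3))
a=cv2.imread("pics/scene0.png")[215:313,342:440]; cv2.imwrite("pics/sd.png",cv2.resize(cv2.convertScaleAbs(a,alpha=1.4),None,fx=6,fy=6,interpolation=3))
```

```text
(no output)
```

View pics/td.png

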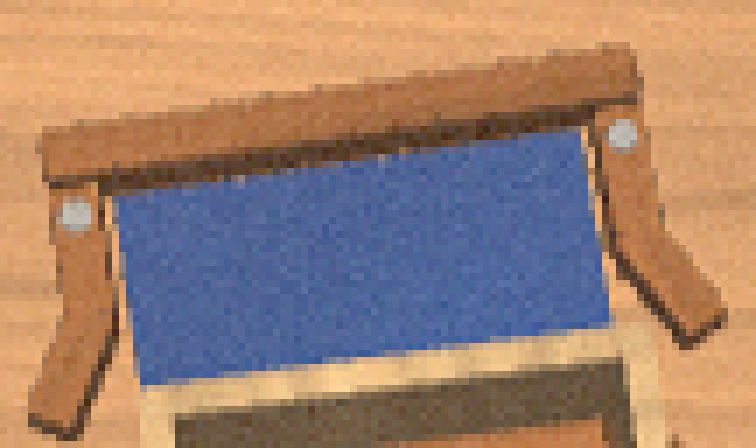

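View pics/sd.png

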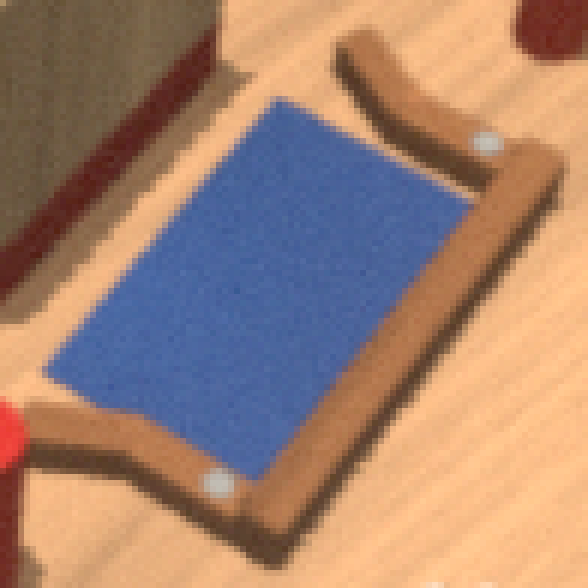

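```bash
cat >> f0.py <<'E'
t=lambda l:(np.array(l)+.5)/7+[254,162]-.5; s=lambda l:(np.array(l)+.5)/6+[342,215]-.5
tip=90+36*np.tan(.5)
oT=(T,[(0,108,30),(0,-108,30),(-50,90,22),(-50,-90,22),(-86,tip,22),(-86,-tip,22)],t([(48,185),(638,101),(112,300),(612,240),(78,430),(685,338)]))
oS=(S,[(-50,-90,22),(-50,90,22),(-86,tip,22),(-86,-tip,22)],s([(145,413),(395,123),(338,48),(25,405)]))
for o in([oT],[oS],[oT,oS]):
  pd,r=fit(o,[600,0,0]); print(pd,r.round(1).tolist())
tc=lambda l:np.array(l)/4+[210,150]-.4
print("crate top-only",fit([(T,[(50,80,190),(50,-80,190),(-50,80,190),(-50,-80,190),(-50,80,0),(-50,-80,0)],tc([(258,270),(545,238),(275,448),(573,410),(300,507),(558,470)]))],[480,0,0]))
over(T,pc,pd,"pics/ot1.png",(220,150),(170,130),4.5)
over(S,pc,pd,"pics/os1.png",(290,150),(160,160),3.75)
print(W([0,0,-pd[2]],[pc[0]-pd[0],pc[1]-pd[1],0]),pc[2]-pd[2])
E
python3 f0.py
```

```text
[ 5.28943243e+02 -4.64059752e+01  1.76812401e-01] [[-1.4, -0.2], [0.4, -1.6], [-0.4, 0.6], [-0.0, 0.4], [-0.3, -0.2], [-0.5, 0.6], [-0.5, -0.4], [0.2, 1.3], [0.7, -0.7], [-0.7, -1.8], [-0.3, 0.7], [-0.2, 2.3], [-0.5, 3.1]]
[ 7.06249257e+02 -1.01624104e+01  2.01824110e-01] [[0.2, 1.8], [-0.1, 1.0], [3.1, -0.1], [0.1, 2.1]]
[[-1.80972422e+02  3.42741979e-02  0.00000000e+00]] -0.02501170901976768
[ 7.01235898e+02 -1.04772386e+01  1.96054375e-01] [[-0.5, 0.0], [0.6, -0.3], [0.4, 2.5], [0.3, 0.7], [-0.7, -1.1], [-0.1, -0.7]]
[ 7.02223267e+02 -1.16868499e+01  1.86351978e-01] [[-0.9, 0.8], [-0.6, -0.6], [0.6, 0.1], [0.9, -0.3]]
[701.69818474 -10.80122797  25.32498257] [[-0.4, -0.3], [0.8, -0.3], [0.5, 2.2], [0.3, 0.7], [-0.7, -1.4], [-0.1, -0.7], [-0.7, 0.6], [-0.7, -0.9], [0.4, -0.2], [1.1, -0.4]]
crate top-only (array([529.06730494, -47.18226057,  19.02663765]), array([[-1.05390206, -0.22539229],
       [ 0.71160179, -1.59979902],
       [-0.02843998,  0.55484538],
       [ 0.35295194,  0.29949769],
       [ 0.03025767, -0.24019537],
       [-0.21892641,  0.58230818]]))
[[-176.37515463   -1.94239333    0.        ]] -25.14817016907586
```

Run:
```python
import cv2,numpy as np
a=cv2.imread("pics/ot1.png");b=cv2.imread("pics/os1.png")
b=cv2.resize(b,(585,585)); cv2.imwrite("pics/o1.png",cv2.resize(np.hstack([a,b]),(800,347)))
```

```text
(no output)
```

View pics/o1.png

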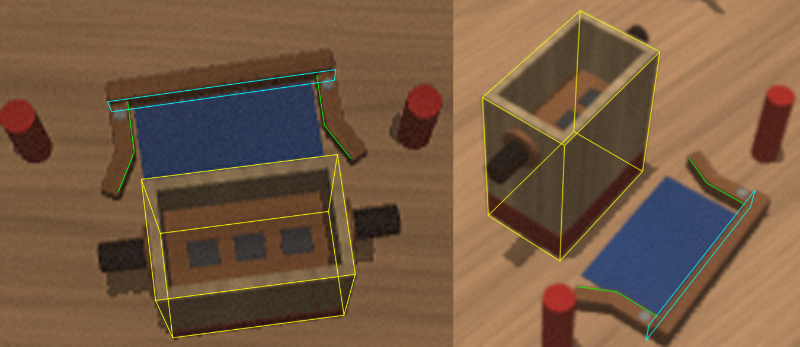

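```bash
cat > go.py <<'E'
import sys,numpy as np
from scipy.spatial.transform import Rotation as Ro
from rig import ctrl
D=np.array([701.7,-10.8]);psi=.192
def tgt(dx,dy,z,th,dyaw=0):
    p=psi+dyaw;a=np.array([np.cos(p),np.sin(p),0]);b=np.array([-np.sin(p),np.cos(p),0]);Z=np.array([0,0,1.])
    c,s=np.cos(th),np.sin(th)
    A=np.array([np.cos(psi),np.sin(psi)]);B=np.array([-A[1],A[0]])
    return np.r_[D+dx*A+dy*B,z],np.c_[-(c*a+s*Z),b,s*a-c*Z]
def cur():
    s=ctrl.sense();q=s["ee_rot"];return s,np.array(s["eef_pos"]),Ro.from_quat([q[1],q[2],q[3],q[0]])
def rel(*a):
    s,p,R=cur();P,M=tgt(*a)
    return np.r_[(R.inv()*Ro.from_matrix(M)).as_rotvec(),R.inv().apply(P-p)/10]
def indock():
    s,p,R=cur();A=np.array([np.cos(psi),np.sin(psi)]);d=p[:2]-D
    M=R.as_matrix();z=M[:,2];y=M[:,1]
    return "t %.2f dock x %.1f y %.1f z %.1f tilt %.3f yaw %.3f F "%(s["time_s"],d@A,-A[1]*d[0]+A[0]*d[1],p[2],np.arccos(-z[2]),np.arctan2(-y[0],y[1])-psi)+str(np.round(s["force"],1))+str(np.round(s["joints"],2))
if __name__=="__main__":
    np.set_printoptions(suppress=True,precision=3)
    print(indock())
    for a in sys.argv[1:]: print(a,rel(*map(float,a.split(","))))
E
python3 go.py -280,-2,231,0.7
```

```text
t 0.10 dock x -393.1 y 579.5 z 230.8 tilt 0.001 yaw -0.594 F [-0.7  0.7 -0.2][ 0.95  0.31  1.5   0.    1.33 -0.22]
-280,-2,231,0.7 [ -0.209  -0.68   -0.569 -41.914 -41.863   0.014]
```

{"name": "move_arm", "arguments": {"series": [[-0.21,-0.68,-0.57,-41.9,-41.9,0,1],[-0.21,-0.68,-0.57,-41.9,-41.9,0,1],[-0.21,-0.68,-0.57,-41.9,-41.9,0,1],[-0.21,-0.68,-0.57,-41.9,-41.9,0,1],[-0.21,-0.68,-0.57,-41.9,-41.9,0,1]]}}

```text
time_s: 0.52
eef_pos: [283.1, 288.7, 231.1]
ee_rot: [0.241, -0.002, 0.97, 0.023]
force: [2.4, 0.4, 0.8]
grip_width: 1.004
```

```bash
python3 go.py -280,-2,231,0.7
```

```text
t 0.52 dock x -353.7 y 373.9 z 231.1 tilt 0.489 yaw -0.178 F [2.4 0.4 0.8][ 0.67 -0.13  2.07 -0.36  0.81 -0.71]
-280,-2,231,0.7 [ -0.063  -0.208  -0.172 -13.013 -35.657   5.127]
```

{"name": "move_arm", "arguments": {"series": [[-0.06,-0.21,-0.17,-13,-35.7,5.1,1],[-0.06,-0.21,-0.17,-13,-35.7,5.1,1],[-0.06,-0.21,-0.17,-13,-35.7,5.1,1],[-0.06,-0.21,-0.17,-13,-35.7,5.1,1],[-0.06,-0.21,-0.17,-13,-35.7,5.1,1]]}}

```text
time_s: 0.93
eef_pos: [328.8, 175.4, 228.6]
ee_rot: [0.332, -0.086, 0.939, 0.034]
force: [0.3, 0.2, 0.1]
grip_width: 1.001
```

```bash
python3 go.py -280,-2,231,0.7
```

```text
t 0.93 dock x -330.5 y 254.0 z 228.6 tilt 0.681 yaw -0.007 F [0.3 0.2 0.1][ 0.16 -0.38  2.33  0.05  0.52 -1.63]
-280,-2,231,0.7 [  0.     -0.019  -0.01   -4.331 -25.557   2.974]
```

{"name": "move_arm", "arguments": {"series": [[0,-0.02,-0.01,-4.3,-25.6,3,1],[0,-0.02,-0.01,-4.3,-25.6,3,1],[0,-0.02,-0.01,-4.3,-25.6,3,1],[0,-0.02,-0.01,-4.3,-25.6,3,1],[0,-0.02,-0.01,-4.3,-25.6,3,1]]}}

```text
time_s: 1.35
eef_pos: [372.2, 67.3, 226.4]
ee_rot: [0.34, -0.09, 0.936, 0.033]
force: [0.6, 1.1, 0.2]
grip_width: 1.001
```

```bash
python3 go.py -280,-2,231,0.7
```

```text
t 1.35 dock x -308.5 y 139.5 z 226.4 tilt 0.697 yaw 0.001 F [0.6 1.1 0.2][-0.41 -0.41  2.36  0.61  0.69 -2.55]
-280,-2,231,0.7 [  0.001  -0.003   0.     -2.483 -14.152   1.458]
```

```bash
sed -i 's/return np.r_\[D+dx\*A+dy\*B,z\],np.c_.*/return np.r_[D+dx*A+dy*B,z],np.c_[(c*a+s*Z),-b,s*a-c*Z]/; s/np.arctan2(-y\[0\],y\[1\])/np.arctan2(y[0],-y[1])/' go.py; python3 go.py -300,100,231,0.7 -290,-2,231,0.7
```

```text
t 1.35 dock x -308.5 y 139.5 z 226.4 tilt 0.697 yaw -3.141 F [0.6 1.1 0.2][-0.41 -0.41  2.36  0.61  0.69 -2.55]
-300,100,231,0.7 [ 0.005  0.002 -3.141 -0.95  -3.95   0.189]
-290,-2,231,0.7 [  0.005   0.002  -3.141  -1.716 -14.151   0.817]
```

{"name": "move_arm", "arguments": {"series": [[0,0,1.5,0,-4,0,1],[0,0,1.5,0,-4,0,1],[0,0,1.5,0,-4,0,1],[0,0,1.5,0,-4,0,1],[0,0,1.5,0,-4,0,1]]}}

```text
time_s: 1.77
eef_pos: [379.8, 27.6, 226.1]
ee_rot: [0.313, 0.195, 0.92, 0.133]
force: [-0.0, 0.3, -0.6]
grip_width: 1.0
```

```bash
python3 go.py -290,-2,231,0.7
```

```text
t 1.77 dock x -308.7 y 99.1 z 226.1 tilt 0.694 yaw 2.649 F [-0.   0.3 -0.6][-0.58 -0.39  2.35  0.69  0.78 -2.13]
-290,-2,231,0.7 [-0.008  0.001  2.531 -7.226 -7.283  0.809]
```

{"name": "move_arm", "arguments": {"series": [[0,0,2.53,-7.2,-7.3,0.8,1],[0,0,2.53,-7.2,-7.3,0.8,1],[0,0,2.53,-7.2,-7.3,0.8,1],[0,0,2.53,-7.2,-7.3,0.8,1],[0,0,2.53,-7.2,-7.3,0.8,1]]}}

```text
time_s: 2.18
eef_pos: [417.2, -69.3, 230.5]
ee_rot: [0.256, 0.469, 0.815, 0.223]
force: [0.5, 1.2, -0.4]
grip_width: 1.002
```

```bash
python3 go.py -290,-2,231,0.7
```

```text
t 2.18 dock x -290.4 y -3.2 z 230.5 tilt 0.693 yaw 1.996 F [ 0.5  1.2 -0.4][-0.81 -0.21  2.22  0.77  0.88 -1.77]
-290,-2,231,0.7 [-0.007  0.004  1.905  0.088  0.102 -0.015]
```

{"name": "move_arm", "arguments": {"series": [[0,0,1.9,0.1,0.1,0,1],[0,0,1.9,0.1,0.1,0,1],[0,0,1.9,0.1,0.1,0,1],[0,0,1.9,0.1,0.1,0,1],[0,0,1.9,0.1,0.1,0,1]]}}

```text
time_s: 2.6
eef_pos: [417.3, -67.9, 230.6]
ee_rot: [0.176, 0.696, 0.632, 0.291]
force: [0.1, 0.3, -0.5]
grip_width: 1.004
```

{"name": "move_arm", "arguments": {"series": [[0,0,1.28,0,0,0,1],[0,0,1.28,0,0,0,1],[0,0,1.28,0,0,0,1],[0,0,1.28,0,0,0,1],[0,0,1.28,0,0,0,1]]}}

```text
time_s: 3.02
eef_pos: [417.2, -67.8, 230.5]
ee_rot: [0.078, 0.857, 0.388, 0.331]
force: [-0.4, -0.0, 0.3]
grip_width: 1.0
```

```bash
python3 go.py -290,-2,231,0.7
```

```text
t 3.02 dock x -290.2 y -1.6 z 230.5 tilt 0.693 yaw 0.537 F [-0.4 -0.   0.3][-0.8  -0.22  2.22  0.77  0.88 -0.52]
-290,-2,231,0.7 [-0.003  0.006  0.658  0.015  0.061 -0.03 ]
```

{"name": "move_arm", "arguments": {"series": [[0,0,0.66,0,0.1,0,1],[0,0,0.66,0,0.1,0,1],[0,0,0.66,0,0.1,0,1],[0,0,0.66,0,0.1,0,1],[0,0,0.66,0,0.1,0,1]]}}

```text
time_s: 3.43
eef_pos: [417.6, -68.3, 230.7]
ee_rot: [-0.028, 0.935, 0.106, 0.339]
force: [-0.0, 0.1, 0.2]
grip_width: 1.0
```

```bash
python3 go.py -280,-2,100,0.7
python3 - <<'E'
from rig import capture
import cv2,numpy as np
a=[cv2.cvtColor(capture(n)["frame"],cv2.COLOR_RGB2BGR) for n in("scene","top")]
cv2.imwrite("pics/s1.png",cv2.resize(np.hstack([a[0][0:400,130:530],a[1][100:480,130:510][:400].copy() if 0 else cv2.resize(a[1][100:480,130:510],(400,400))]),(800,400)))
E
```

```text
t 3.43 dock x -289.8 y -2.2 z 230.7 tilt 0.693 yaw 0.026 F [-0.   0.1  0.2][-0.8  -0.21  2.22  0.77  0.88  0.11]
-280,-2,100,0.7 [-0.002  0.007  0.033 -7.59  -0.253 10.678]
```

View pics/s1.png

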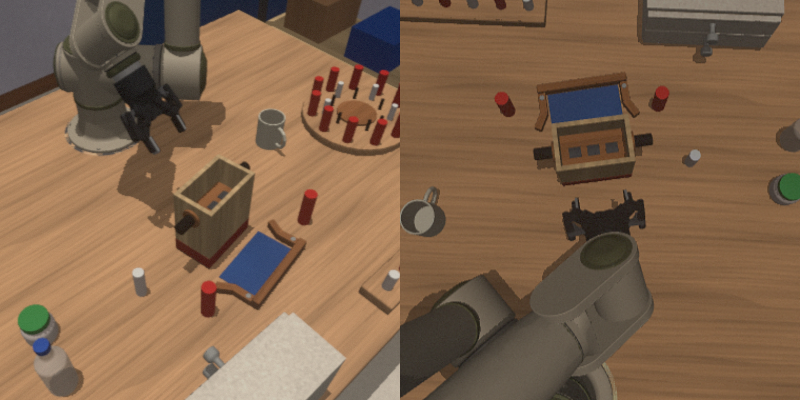

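{"name": "move_arm", "arguments": {"series": [[0,0,0.03,-7.6,-0.2,10.7,1],[0,0,0.03,-7.6,-0.2,10.7,1],[0,0,0.03,-7.6,-0.2,10.7,1],[0,0,0.03,-7.6,-0.2,10.7,1],[0,0,0.03,-7.6,-0.2,10.7,1]]}}

```text
time_s: 3.95
eef_pos: [426.2, -66.0, 96.8]
ee_rot: [-0.034, 0.936, 0.095, 0.336]
force: [0.1, 0.5, 0.5]
grip_width: 1.0
```

```bash
python3 go.py -270,-2,26,0.7
```

```text
t 3.95 dock x -280.9 y -1.6 z 96.8 tilt 0.689 yaw 0.010 F [0.1 0.5 0.5][-0.77  0.13  2.38  1.26  0.59 -0.48]
-270,-2,26,0.7 [-0.006  0.011  0.008 -3.658  0.045  6.161]
```

{"name": "move_arm", "arguments": {"series": [[0,0.01,0.01,-1.8,0,3.1,1],[0,0.01,0.01,-3,0,5,1],[-0.01,0.01,0.01,-3.6,0,6.1,1],[-0.01,0.01,0.01,-3.6,0,6.1,1]]}}

```text
time_s: 4.28
eef_pos: [436.8, -63.4, 24.9]
ee_rot: [-0.032, 0.936, 0.089, 0.34]
force: [0.3, 0.7, 0.9]
grip_width: 0.996
```

```bash
python3 go.py -243,-2,22,0.7
python3 - <<'E'
from rig import capture
import cv2,numpy as np
a=[cv2.cvtColor(capture(n)["frame"],cv2.COLOR_RGB2BGR) for n in("scene","top","wrist")]
cv2.imwrite("pics/s2.png",np.hstack([cv2.resize(a[0][100:350,250:500],(400,400)),cv2.resize(a[1][120:320,220:420],(400,400))]))
cv2.imwrite("pics/w2.png",a[2])
E
```

```text
t 4.28 dock x -270.1 y -1.1 z 24.9 tilt 0.697 yaw -0.003 F [0.3 0.7 0.9][-0.74  0.39  2.4   1.76  0.55 -1.02]
-243,-2,22,0.7 [ 0.002  0.003 -0.002  1.888  0.085  1.965]
```

View pics/s2.png

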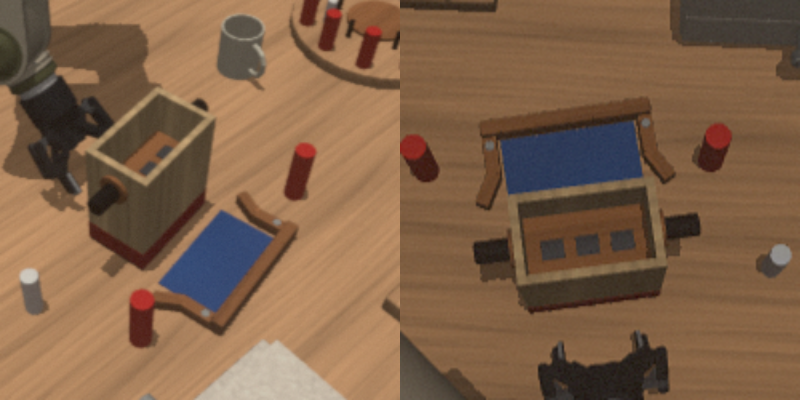

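View pics/w2.png

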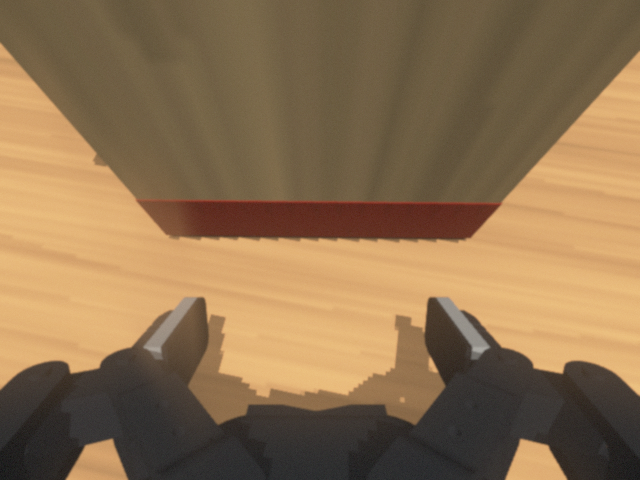

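```bash
python3 go.py -243,-2,16,0.7
```

```text
t 4.43 dock x -269.3 y -1.9 z 28.4 tilt 0.701 yaw -0.003 F [ 0.3 -0.6 -0.2][-0.74  0.38  2.4   1.75  0.55 -1.  ]
-243,-2,16,0.7 [ 0.004 -0.001 -0.     1.211  0.004  2.648]
```

{"name": "move_arm", "arguments": {"series": [[0,0,0,0.3,0,0.9,1],[0,0,0,0.6,0,1.6,1],[0,0,0,0.9,0,2.2,1],[0,0,0,1.2,0,2.6,1],[0,0,0,1.2,0,2.6,1]]}}

```text
time_s: 4.85
eef_pos: [464.1, -59.1, 16.8]
ee_rot: [-0.031, 0.935, 0.09, 0.343]
force: [0.4, 0.0, 0.0]
grip_width: 1.005
```

```bash
python3 go.py -228,-2,16,0.7
```

```text
t 4.85 dock x -242.5 y -2.0 z 16.8 tilt 0.702 yaw -0.001 F [0.4 0.  0. ][-0.67  0.45  2.34  1.83  0.53 -1.02]
-228,-2,16,0.7 [ 0.004 -0.002  0.001  1.051 -0.005  0.997]
```

{"name": "move_arm", "arguments": {"series": [[0,0,0,0.2,0,0.2,1],[0,0,0,0.42,0,0.4,1],[0,0,0,0.64,0,0.6,1],[0,0,0,0.85,0,0.8,1],[0,0,0,1.05,0,1.0,1]]}}

```text
time_s: 5.27
eef_pos: [478.5, -56.3, 16.0]
ee_rot: [-0.031, 0.935, 0.09, 0.342]
force: [-0.2, 0.2, -0.2]
grip_width: 1.005
```

```bash
python3 go.py -213,-2,16,0.7
```

```text
t 5.27 dock x -227.7 y -2.1 z 16.0 tilt 0.702 yaw -0.001 F [-0.2  0.2 -0.2][-0.63  0.46  2.3   1.83  0.51 -0.99]
-213,-2,16,0.7 [ 0.004 -0.002  0.001  1.127 -0.007  0.95 ]
```

{"name": "move_arm", "arguments": {"series": [[0,0,0,0.15,0,0.13,1],[0,0,0,0.3,0,0.26,1],[0,0,0,0.45,0,0.38,1],[0,0,0,0.6,0,0.5,1],[0,0,0,0.75,0,0.63,1]]}}

```text
time_s: 5.68
eef_pos: [487.2, -54.4, 15.5]
ee_rot: [-0.031, 0.935, 0.089, 0.341]
force: [-10.5, -2.2, 6.4]
grip_width: 1.003
```

```bash
python3 go.py -203,-2,16,0.7
python3 - <<'E'
from rig import capture
import cv2,numpy as np
a=[cv2.cvtColor(capture(n)["frame"],cv2.COLOR_RGB2BGR) for n in("scene","wrist")]
cv2.imwrite("pics/s3.png",np.hstack([cv2.resize(a[0][130:280,260:410],(360,360),interpolation=3),cv2.resize(a[1],(440,360))]))
E
```

```text
t 5.68 dock x -218.9 y -1.9 z 15.5 tilt 0.699 yaw -0.003 F [-10.5  -2.2   6.4][-0.61  0.47  2.28  1.83  0.49 -0.96]
-203,-2,16,0.7 [0.004 0.001 0.    1.251 0.01  0.981]
```

View pics/s3.png

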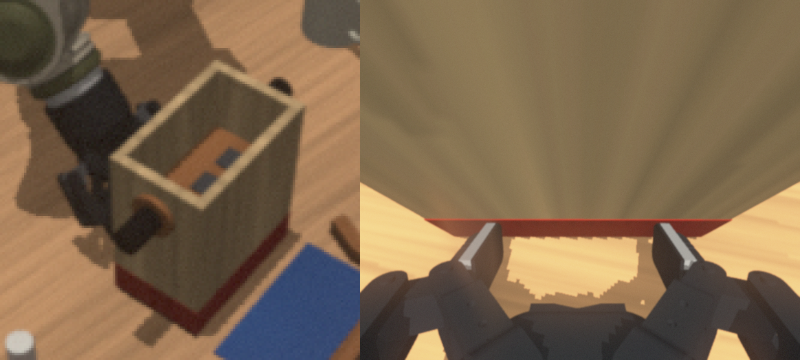

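{"name": "move_arm", "arguments": {"series": [[0,0,0,0.3,0,0.24,1],[0,0,0,0.6,0,0.48,1],[0,0,0,0.9,0,0.73,1],[0,0,0,1.2,0,0.97,1],[0,0,0,1.5,0,1.2,1]]}}

```text
time_s: 6.2
eef_pos: [505.2, -50.5, 15.1]
ee_rot: [-0.031, 0.936, 0.089, 0.34]
force: [-7.4, -1.4, -0.7]
grip_width: 0.998
```

```bash
python3 go.py -183,-2,16,0.7
```

```text
t 6.20 dock x -200.5 y -1.4 z 15.1 tilt 0.696 yaw -0.003 F [-7.4 -1.4 -0.7][-0.57  0.49  2.23  1.82  0.47 -0.9 ]
-183,-2,16,0.7 [ 0.004  0.004 -0.     1.4    0.051  1.047]
```

{"name": "move_arm", "arguments": {"series": [[0,0,0,0.35,0.02,0.26,1],[0,0,0,0.67,0.03,0.5,1],[0,0,0,1.0,0.04,0.75,1],[0,0,0,1.3,0.05,0.97,1],[0,0,0,1.6,0.05,1.2,1]]}}

```text
time_s: 6.62
eef_pos: [523.7, -46.9, 14.9]
ee_rot: [-0.031, 0.936, 0.089, 0.338]
force: [-5.3, -1.7, -3.0]
grip_width: 0.999
```

```bash
python3 go.py -163,-2,16,0.7
python3 - <<'E'
from rig import capture
import cv2,numpy as np,pickle
c=[capture(n) for n in("scene","top")]; pickle.dump(c,open("c4.pkl","wb"))
a=[cv2.cvtColor(x["frame"],cv2.COLOR_RGB2BGR) for x in c]
cv2.imwrite("pics/s4.png",np.hstack([cv2.resize(a[0][130:290,280:440],(400,400),interpolation=3),cv2.resize(a[1][150:290,230:370],(400,400),interpolation=3)]))
E
```

```text
t 6.62 dock x -181.6 y -1.5 z 14.9 tilt 0.693 yaw -0.003 F [-5.3 -1.7 -3. ][-0.53  0.51  2.18  1.79  0.44 -0.83]
-163,-2,16,0.7 [ 0.004  0.007 -0.001  1.501  0.045  1.105]
```

View pics/s4.png

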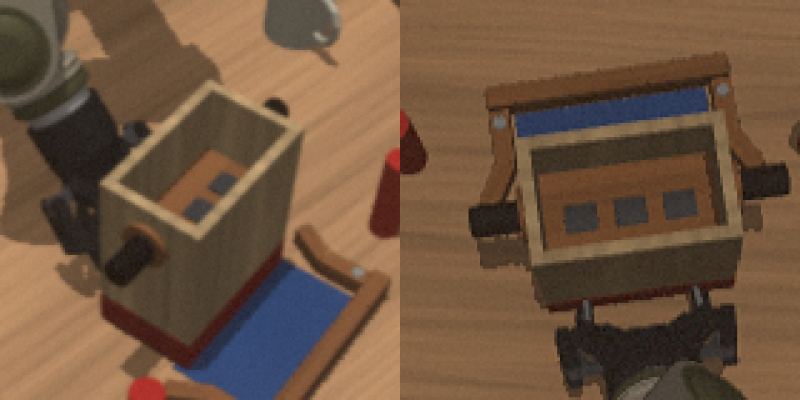

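{"name": "move_arm", "arguments": {"series": [[0,0,0,0.35,0.02,0.26,1],[0,0,0,0.67,0.03,0.5,1],[0,0,0,1.0,0.04,0.75,1],[0,0,0,1.3,0.05,0.97,1],[0,0.01,0,1.65,0.05,1.2,1]]}}

```text
time_s: 7.13
eef_pos: [543.6, -43.4, 16.0]
ee_rot: [-0.031, 0.935, 0.089, 0.342]
force: [-5.4, -1.5, -3.2]
grip_width: 1.001
```

```bash
python3 go.py -143,-2,16,0.7
```

```text
t 7.13 dock x -161.4 y -1.8 z 16.0 tilt 0.702 yaw -0.003 F [-5.4 -1.5 -3.2][-0.5   0.53  2.13  1.78  0.43 -0.79]
-143,-2,16,0.7 [ 0.004 -0.002 -0.001  1.406  0.012  1.185]
```

{"name": "move_arm", "arguments": {"series": [[0,0,0,0.32,0,0.28,1],[0,0,0,0.64,0.01,0.54,1],[0,0,0,0.96,0.01,0.8,1],[0,0,0,1.28,0.01,1.07,1],[0,0,0,1.6,0.01,1.33,1]]}}

```text
time_s: 7.55
eef_pos: [563.1, -39.4, 15.3]
ee_rot: [-0.031, 0.935, 0.089, 0.341]
force: [-7.3, -2.2, -1.4]
grip_width: 1.001
```

```bash
python3 go.py -123,-2,16,0.7
python3 - <<'E'
from rig import capture
import cv2,numpy as np,pickle
c=[capture(n) for n in("scene","top")]
a=[cv2.cvtColor(x["frame"],cv2.COLOR_RGB2BGR) for x in c]
cv2.imwrite("pics/s5.png",np.hstack([cv2.resize(a[0][130:290,290:450],(400,400),interpolation=3),cv2.resize(a[1][140:280,230:370],(400,400),interpolation=3)]))
E
```

```text
t 7.55 dock x -141.5 y -1.7 z 15.3 tilt 0.699 yaw -0.003 F [-7.3 -2.2 -1.4][-0.46  0.55  2.08  1.75  0.41 -0.72]
-123,-2,16,0.7 [ 0.003  0.001 -0.001  1.459  0.027  1.137]
```

View pics/s5.png

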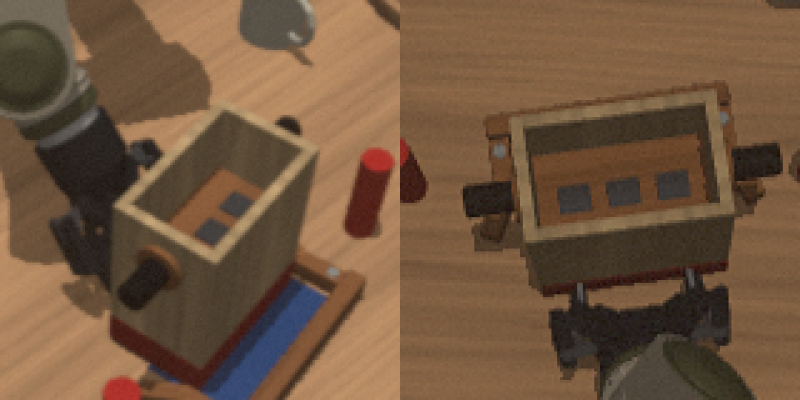

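{"name": "move_arm", "arguments": {"series": [[0,0,0,0.32,0,0.25,1],[0,0,0,0.64,0.01,0.5,1],[0,0,0,0.96,0.02,0.76,1],[0,0,0,1.28,0.02,1.0,1],[0,0,0,1.6,0.02,1.25,1]]}}

```text
time_s: 8.07
eef_pos: [582.9, -35.7, 15.7]
ee_rot: [-0.032, 0.935, 0.089, 0.341]
force: [-5.7, -2.4, -3.1]
grip_width: 0.999
```

```bash
python3 go.py -106,-2,16,0.7
```

```text
t 8.07 dock x -121.4 y -1.8 z 15.7 tilt 0.699 yaw -0.003 F [-5.7 -2.4 -3.1][-0.43  0.57  2.02  1.7   0.39 -0.64]
-106,-2,16,0.7 [ 0.003  0.001 -0.001  1.198  0.02   0.967]
```

{"name": "move_arm", "arguments": {"series": [[0,0,0,0.25,0,0.2,1],[0,0,0,0.5,0.01,0.4,1],[0,0,0,0.74,0.02,0.6,1],[0,0,0,0.98,0.02,0.79,1],[0,0,0,1.2,0.02,0.97,1]]}}

```text
time_s: 8.48
eef_pos: [597.2, -32.9, 15.4]
ee_rot: [-0.032, 0.936, 0.089, 0.34]
force: [-7.3, -1.8, -0.5]
grip_width: 0.999
```

```bash
python3 go.py -96,-2,16,0.7;  python3 - <<'E'
from rig import capture
import cv2,numpy as np,pickle
c=[capture(n) for n in("scene","top")]
a=[cv2.cvtColor(x["frame"],cv2.COLOR_RGB2BGR) for x in c]
cv2.imwrite("pics/s6.png",np.hstack([cv2.resize(a[0][150:310,290:450],(400,400),interpolation=3),cv2.resize(a[1][130:270,230:370],(400,400),interpolation=3)]))
E
```

```text
t 8.48 dock x -106.8 y -1.8 z 15.4 tilt 0.697 yaw -0.003 F [-7.3 -1.8 -0.5][-0.41  0.59  1.98  1.66  0.37 -0.58]
-96,-2,16,0.7 [ 0.003  0.003 -0.002  0.864  0.017  0.646]
```

View pics/s6.png

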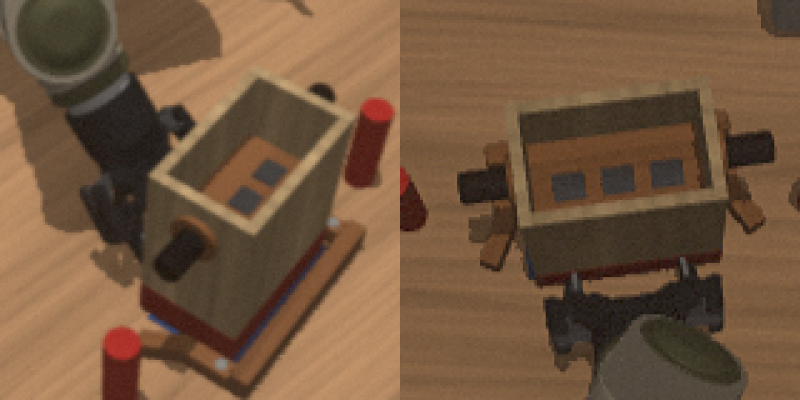

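{"name": "move_arm", "arguments": {"series": [[0,0,0,0.16,0,0.13,1],[0,0,0,0.32,0,0.25,1],[0,0,0,0.48,0.01,0.37,1],[0,0,0,0.64,0.01,0.5,1]]}}

```text
time_s: 8.92
eef_pos: [604.8, -31.4, 15.4]
ee_rot: [-0.032, 0.936, 0.089, 0.34]
force: [-8.5, -0.5, -0.3]
grip_width: 0.998
```

```bash
python3 go.py -92,-2,16,0.7
```

```text
t 8.92 dock x -99.0 y -1.8 z 15.4 tilt 0.696 yaw -0.003 F [-8.5 -0.5 -0.3][-0.4   0.6   1.96  1.63  0.37 -0.54]
-92,-2,16,0.7 [ 0.003  0.004 -0.002  0.579  0.02   0.401]
```

{"name": "move_arm", "arguments": {"series": [[0,0,0,0.13,0,0.1,1],[0,0,0,0.26,0,0.2,1],[0,0,0,0.38,0.01,0.3,1]]}}

```text
time_s: 9.17
eef_pos: [606.9, -31.1, 14.3]
ee_rot: [-0.031, 0.937, 0.089, 0.337]
force: [-41.7, -12.1, 19.5]
grip_width: 0.998
```

```bash
python3 go.py -90,-2,16,0.7
```

```text
t 9.17 dock x -96.9 y -1.9 z 14.3 tilt 0.691 yaw -0.004 F [-41.7 -12.1  19.5][-0.4   0.6   1.95  1.62  0.36 -0.52]
-90,-2,16,0.7 [ 0.004  0.009 -0.002  0.643  0.011  0.305]
```

{"name": "move_arm", "arguments": {"series": [[0,0,0,-0.1,0,-0.08,1],[0,0,0,-0.25,0,-0.2,1]]}}

```text
time_s: 9.33
eef_pos: [603.7, -31.7, 14.4]
ee_rot: [-0.031, 0.937, 0.089, 0.338]
force: [0.2, 0.6, -0.1]
grip_width: 0.998
```

```bash
python3 go.py;  python3 - <<'E'
from rig import capture
import cv2,numpy as np,pickle
c=[capture(n) for n in("scene","top")]; pickle.dump(c,open("c7.pkl","wb"))
a=[cv2.convertScaleAbs(cv2.cvtColor(x["frame"],cv2.COLOR_RGB2BGR),alpha=1.5) for x in c]
cv2.imwrite("pics/s7.png",np.hstack([cv2.resize(a[0][200:320,330:450],(400,400),interpolation=3),cv2.resize(a[1][150:250,250:350],(400,400),interpolation=3)]))
E
```

```text
t 9.33 dock x -100.2 y -1.8 z 14.4 tilt 0.692 yaw -0.004 F [ 0.2  0.6 -0.1][-0.4   0.6   1.96  1.63  0.36 -0.54]
```

View pics/s7.png

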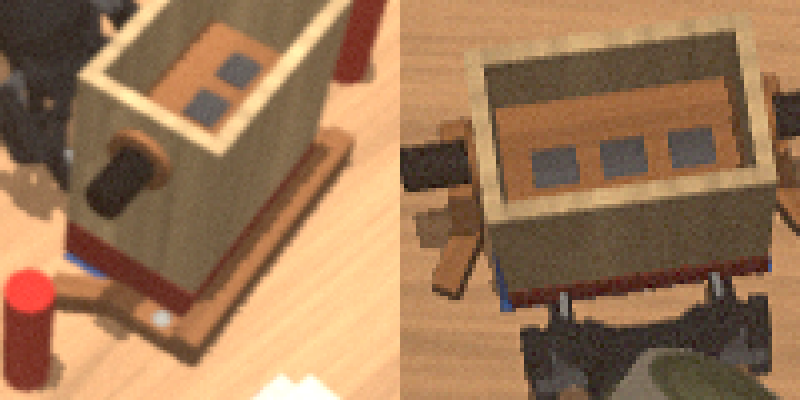

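```bash
python3 go.py -99,-2,16,0.7,0.06 -95,-2,16,0.7,.06
```

```text
t 9.43 dock x -99.8 y -1.9 z 14.6 tilt 0.692 yaw -0.004 F [-0.   0.8 -0.9][-0.4   0.6   1.96  1.63  0.36 -0.53]
-99,-2,16,0.7,0.06 [ 0.042  0.008 -0.048  0.152  0.005 -0.052]
-95,-2,16,0.7,.06 [ 0.042  0.008 -0.048  0.46   0.004  0.203]
```

{"name": "move_arm", "arguments": {"series": [[0.04,0.01,-0.05,-0.15,0,-0.25,1],[0.04,0.01,-0.05,-0.15,0,-0.25,1]]}}

```text
time_s: 9.6
eef_pos: [601.8, -32.9, 16.0]
ee_rot: [-0.042, 0.931, 0.119, 0.342]
force: [-0.1, -0.1, 1.5]
grip_width: 1.001
```

```bash
python3 go.py -98,-2,16,0.7,.06
```

```text
t 9.60 dock x -102.3 y -2.6 z 16.0 tilt 0.704 yaw 0.062 F [-0.1 -0.1  1.5][-0.43  0.6   1.96  1.58  0.42 -0.56]
-98,-2,16,0.7,.06 [ 0.001 -0.004  0.003  0.326 -0.038  0.28 ]
```

{"name": "move_arm", "arguments": {"series": [[0,0,0,0.12,0,0.1,1],[0,0,0,0.24,0,0.2,1]]}}

```text
time_s: 9.77
eef_pos: [605.0, -32.7, 16.0]
ee_rot: [-0.041, 0.931, 0.118, 0.342]
force: [-8.2, -5.0, 3.1]
grip_width: 1.003
```

```bash
python3 go.py -98,-2,16,0.7,.06
```

```text
t 9.77 dock x -99.1 y -3.0 z 16.0 tilt 0.703 yaw 0.059 F [-8.2 -5.   3.1][-0.42  0.6   1.95  1.57  0.41 -0.55]
-98,-2,16,0.7,.06 [ 0.004 -0.003  0.001  0.091 -0.096  0.078]
```

{"name": "move_arm", "arguments": {"series": [[0,0,0,0.08,0,0.06,1],[0,0,0,0.16,0,0.12,1]]}}

```text
time_s: 9.93
eef_pos: [605.7, -32.7, 15.3]
ee_rot: [-0.04, 0.932, 0.116, 0.34]
force: [-25.9, -5.7, 13.1]
grip_width: 1.003
```

```bash
python3 go.py -102,-2,16,0.7,-.06
```

```text
t 9.93 dock x -98.5 y -3.2 z 15.3 tilt 0.700 yaw 0.054 F [-25.9  -5.7  13.1][-0.42  0.6   1.95  1.57  0.41 -0.54]
-102,-2,16,0.7,-.06 [-0.071  0.     0.09  -0.222 -0.138 -0.274]
```

{"name": "move_arm", "arguments": {"series": [[0,0,0,-0.35,0,-0.3,1],[-0.07,0,0.09,-0.3,-0.1,-0.3,1],[-0.07,0,0.09,-0.3,-0.1,-0.3,1]]}}

```text
time_s: 10.18
eef_pos: [600.9, -31.6, 15.6]
ee_rot: [-0.023, 0.938, 0.06, 0.342]
force: [0.0, 0.3, -0.6]
grip_width: 0.995
```

```bash
python3 go.py -98.5,-2,16,0.7,-.06
```

```text
t 10.18 dock x -102.9 y -1.2 z 15.6 tilt 0.699 yaw -0.064 F [ 0.   0.3 -0.6][-0.39  0.59  1.98  1.75  0.33 -0.59]
-98.5,-2,16,0.7,-.06 [ 0.001  0.001 -0.005  0.365  0.05   0.253]
```

{"name": "move_arm", "arguments": {"series": [[0,0,0,0.12,0,0.1,1],[0,0,0,0.24,0,0.18,1],[0,0,0,0.32,0,0.23,1]]}}

```text
time_s: 10.43
eef_pos: [604.1, -30.5, 15.3]
ee_rot: [-0.023, 0.938, 0.062, 0.341]
force: [-17.7, -1.9, 8.4]
grip_width: 1.0
```

```bash
python3 go.py -97.5,-2,16,0.7,-.06
```

```text
t 10.43 dock x -99.6 y -0.7 z 15.3 tilt 0.697 yaw -0.060 F [-17.7  -1.9   8.4][-0.38  0.59  1.97  1.73  0.33 -0.57]
-97.5,-2,16,0.7,-.06 [-0.002  0.003 -0.001  0.212  0.114  0.086]
```

{"name": "move_arm", "arguments": {"series": [[0,0,0,0.08,0,0.06,1],[0,0,0,0.14,0,0.1,1]]}}

```text
time_s: 10.6
eef_pos: [604.3, -30.2, 14.4]
ee_rot: [-0.023, 0.938, 0.063, 0.339]
force: [-23.8, -4.5, 12.0]
grip_width: 1.002
```

```bash
python3 go.py -130,-2,20,0.7,0
```

```text
t 10.60 dock x -99.4 y -0.4 z 14.4 tilt 0.694 yaw -0.057 F [-23.8  -4.5  12. ][-0.38  0.59  1.97  1.71  0.33 -0.56]
-130,-2,20,0.7,0 [ 0.036  0.006 -0.044 -1.989  0.329 -2.379]
```

{"name": "move_arm", "arguments": {"series": [[0,0,0,-0.6,0,-0.6,1],[0.02,0,-0.02,-1.4,0.1,-1.5,1],[0.04,0.01,-0.04,-2,0.3,-2.4,1],[0.04,0.01,-0.04,-4,0.3,-4,1],[0.04,0.01,-0.04,-4,0.3,-4,1]]}}

```text
time_s: 11.02
eef_pos: [546.2, -41.0, 18.9]
ee_rot: [-0.036, 0.935, 0.089, 0.342]
force: [-0.5, -0.6, 0.3]
grip_width: 0.998
```

```bash
python3 go.py -190,-2,120,0.7;  python3 - <<'E'
from rig import capture
import cv2,numpy as np,pickle
c=[capture(n) for n in("scene","top")]; pickle.dump(c,open("c8.pkl","wb"))
a=[cv2.convertScaleAbs(cv2.cvtColor(x["frame"],cv2.COLOR_RGB2BGR),alpha=1.4) for x in c]
cv2.imwrite("pics/s8.png",np.hstack([cv2.resize(a[0][155:315,290:450],(400,400),interpolation=3),cv2.resize(a[1][140:260,240:360],(400,400),interpolation=3)]))
cv2.imwrite("pics/f8.png",np.hstack([cv2.resize(x,(400,300)) for x in a]))
E
```

```text
t 11.02 dock x -158.4 y 0.0 z 18.9 tilt 0.702 yaw 0.001 F [-0.5 -0.6  0.3][-0.49  0.52  2.12  1.75  0.43 -0.75]
-190,-2,120,0.7 [-0.006 -0.002 -0.004  4.113  0.129 -9.764]
```

View pics/s8.png

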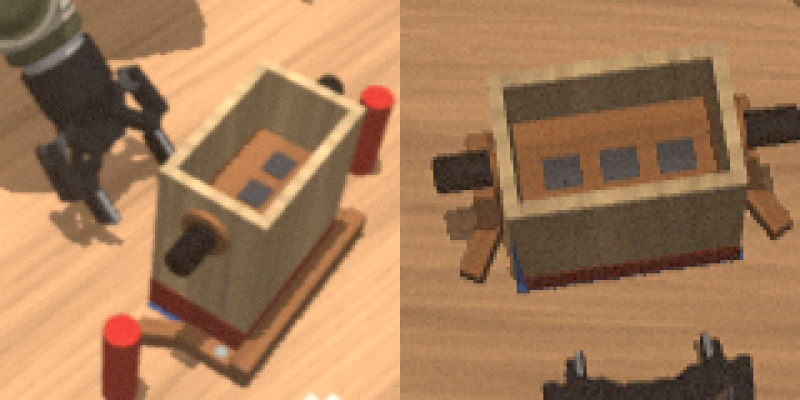

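View pics/f8.png

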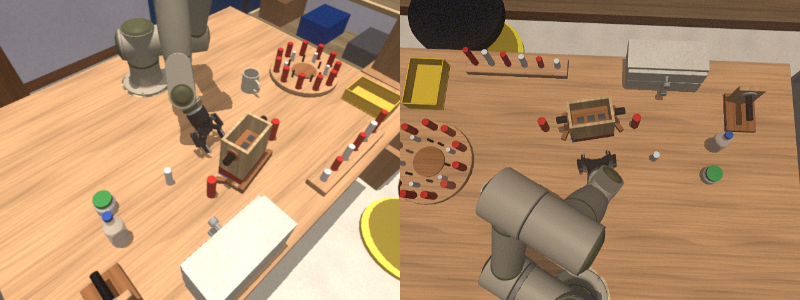

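Run:
```python
from fit import *; import pickle
S,T=pickle.load(open("c8.pkl","rb"))
pd=[701.7,-10.8,.192]; c=W(pd,[-50,0,0])[0]
ob=lambda p:p
t=lambda l:(np.array(l)-[400,0]+.5)*.3+[240,140]-.5; s=lambda l:(np.array(l)+.5)*.4+[290,155]-.5
oT=(T,[(50,80,190),(50,-80,190),(-50,80,190),(-50,-80,190),(-50,80,0),(-50,-80,0)],t([(488,80),(720,46),(506,214),(748,183),(527,290),(743,257)]))
oS=(S,[(-50,-80,190),(50,-80,190),(50,80,190),(-50,80,190),(-50,-80,0),(50,-80,0)],s([(158,172),(248,232),(366,105),(265,62),(150,305),(242,350)]))
for o in([oT],[oS],[oT,oS]):
  p,r=fit(o,[655,-20,.19]); print(p,W([0,0,-.192],[p[0]-pd[0],p[1]-pd[1],0]).round(1),round(p[2]-.192,4),abs(r).max())
over(T,[c[0],c[1],.192],pd,"pics/a.png",(240,140),(120,120),4); over(S,[c[0],c[1],.192],pd,"pics/b.png",(320,170),(120,120),4)
cv2.imwrite("pics/o8.png",cv2.resize(np.hstack([cv2.imread("pics/a.png"),cv2.imread("pics/b.png")]),(800,400)))
```

```text
[ 6.54652719e+02 -2.26842193e+01  1.99179106e-01] [[-48.5  -2.7   0. ]] 0.0072 1.5849158806880155
[ 6.53860446e+02 -2.14387348e+01  2.01390290e-01] [[-49.   -1.3   0. ]] 0.0094 7.398170790105155
[ 6.54323088e+02 -2.21784528e+01  1.99985826e-01] [[-48.7  -2.1   0. ]] 0.008 7.243417682680388
```

View pics/o8.png

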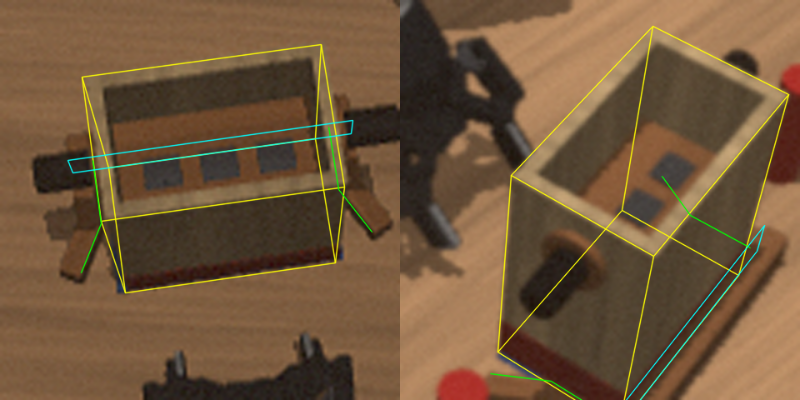

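Run:
```python
from rig import job
print(job.finish_job())
```

```text
the job is handed in; nothing more can be done
None
```

The crate is parked in the dock, upright and against the stop bar, and I handed the job in at about 11 s of the 42 s.

**Push:** I used the two open fingers, tilted about 0.7 rad, against the red band at the base. They pushed it about 120 mm along the dock axis at 40–50 mm/s, with 5–10 N in the readings on the way. At the bar the force rose to about 48 N, under the 120 N limit, and I backed off.

**Last checks:**
- **Squareness by touch:** I pressed each side with one finger at 27–29 N, and neither side moved further. The two sides met the fingers within about 1 mm of each other.
- **Position from the cameras:** The final pictures put the crate at x ≈ −48.7, y ≈ −2 in the dock frame; parked is −50, 0.
- **Surroundings:** In the pictures the pegs, tub, spray bottle and mug look to be where they were. The fingers were about 50 mm clear of the crate when I handed in.

**Small disagreement:** The measured crate yaw is 0.008 rad off my dock yaw estimate of 0.192. My dock yaw fits themselves ranged from 0.186 to 0.196, so this is within measurement error. One scene-camera corner I picked misfitted by 7 px, so I relied on the top view and the finger presses.

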